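# Sort the clean baking moulds onto their trays

### The job

Sort the four clean baking moulds from the wire draining rack onto the three black baking trays, ready for filling: each goes on the tray that already holds a mould of its own kind, standing mouth up and flat on the tray floor beside what is there. Set them down rather than dropping them, and do not knock over or push aside the moulds that already stand on the trays.

Things in the scene. Friction and masses are not known exactly. Their poses are not given: they have to be found in the camera images.
- dariole_a: A dariole mould: tall plain aluminium cup, open at the top, 50 mm high, 38 mm across the base widening to 51 mm over the rim bead at the mouth, 2 mm wall, about 30 g. Origin: centre of its underside, z up through the mouth; round, so its yaw means nothing. At the start it stands mouth up on the wire draining rack, whose flat top is 20 mm above the bench.
- dariole_b: Another dariole mould: tall plain aluminium cup, open at the top, 50 mm high, 38 mm across the base widening to 51 mm over the rim bead at the mouth, 2 mm wall, about 30 g. Origin: centre of its underside, z up through the mouth; round, so its yaw means nothing; the same as dariole_a. At the start it stands mouth up on the wire draining rack, whose flat top is 20 mm above the bench.
- loaf: A mini loaf tin: rectangular steel tin, open at the top, 35 mm high, base 82 x 42 mm, mouth 92 x 52 mm over its 3 mm rim, about 65 g. Origin: centre of its underside, x along the long side, y across, z up through the mouth. At the start it stands mouth up on the wire draining rack, whose flat top is 20 mm above the bench.
- tartlet: A tartlet mould: low steel dish with fluted wall, open at the top, 20 mm high, 50 mm across the base widening to 65 mm at the rim, 2 mm wall, about 25 g. Origin: centre of its underside, z up through the mouth; round, so its yaw means nothing. At the start it stands mouth up on the wire draining rack, whose flat top is 20 mm above the bench.
- dariole_tray: A fixed black-steel baking tray 150 x 200 mm (its x by its y), floor 3 mm thick, 3 mm wall all round that rises to 20 mm above the bench. Origin: centre of its underside on the bench, z up. Its clear floor is 144 x 194 mm and lies 3 mm above the origin. Three equal trays stand side by side at the far side of the work; this is the one on which a dariole mould already stands; there is room for two more.
- loaf_tray: A fixed black-steel baking tray 150 x 200 mm (its x by its y), floor 3 mm thick, 3 mm wall all round that rises to 20 mm above the bench. Origin: centre of its underside on the bench, z up. Its clear floor is 144 x 194 mm and lies 3 mm above the origin. Three equal trays stand side by side at the far side of the work; this is the one on which a mini loaf tin already stands; there is room for one more.
- tartlet_tray: A fixed black-steel baking tray 150 x 200 mm (its x by its y), floor 3 mm thick, 3 mm wall all round that rises to 20 mm above the bench. Origin: centre of its underside on the bench, z up. Its clear floor is 144 x 194 mm and lies 3 mm above the origin. Three equal trays stand side by side at the far side of the work; this is the one on which a tartlet mould already stands; there is room for one more.
- dariole_on_tray: The loose dariole mould: tall plain aluminium cup, open at the top, 50 mm high, 38 mm across the base widening to 51 mm over the rim bead at the mouth, 2 mm wall, about 30 g. Origin: centre of its underside, z up through the mouth; round, so its yaw means nothing. It already stands mouth up on the floor of dariole_tray near one end (in the tray's frame at x -34, y +53 mm, each within 8 mm) and is to stay there.
- loaf_on_tray: The loose mini loaf tin: rectangular steel tin, open at the top, 35 mm high, base 82 x 42 mm, mouth 92 x 52 mm over its 3 mm rim, about 65 g. Origin: centre of its underside, x along the long side, y across, z up through the mouth. It already stands mouth up on the floor of loaf_tray near one end (in the tray's frame at x 0 within 10 mm, y -57 within 6 mm, its long side roughly along the tray's x) and is to stay there.
- tartlet_on_tray: The loose tartlet mould: low steel dish with fluted wall, open at the top, 20 mm high, 50 mm across the base widening to 65 mm at the rim, 2 mm wall, about 25 g. Origin: centre of its underside, z up through the mouth; round, so its yaw means nothing. It already stands mouth up on the floor of tartlet_tray near one end (in the tray's frame at x 0 within 20 mm, y -54 within 5 mm) and is to stay there.
Not all that is in view belongs to the job. What is shaped like the dariole_tray but yellow is not meant. What is shaped like the dariole_b but brown is not meant.

How it is judged:
By the outcome, as a careful person would: the job done as asked, in the order asked, and still so for the second after the job is handed in, with the robot touching nothing.
It also fails if it takes over 104 s, if anything falls off the work surface, if the arm or the gripper's body presses on something with over 40 N, if the wrist force passes 120 N, or if a joint passes its speed limit or range.

### The arm

A 6-joint arm with a two-finger parallel gripper is mounted at the origin on the work surface. World frame = base frame: x ahead of the robot, y to its left, z up, the work surface at z = 0. Lengths are in m, angles in degrees, forces in N, time in s.
With the tool pointing down it reaches from about 0.35 to 0.875 m from the base axis. Payload 4.2 kg.
Tool frame: the origin (TCP) lies between the finger pads; the fingertips stand 19 mm ahead of it and the grasp point (between the pads) is the TCP; z points along the fingers, y is the line along which they close (so a half turn about z gives the same grasp; the last joint's range is limited). The gripper opens to 87 mm and grips with 3 to 60 N. Pads are 19 mm wide; open, the fingers measure 117 mm over their backs; the gripper's body (75 mm by 190 mm) begins 51 mm behind the grasp point.
Start: joints at [87.582, 22.042, 0.453, 0, -68.411, -14.817], TCP at [0.185, 0.597, 0.242] pointing down, gripper open.
Joint ranges: [-179.83, 179.83], [-69.29, 118.12], [-61.27, 80.66], [-181.25, 117.63], [-171.15, -9.14], [-177.46, 177.46]. Speed limits (degrees/s): [159.86, 159.86, 180, 180, 180, 180].

### API

Orientations are given as a 3x3 rotation matrix whose columns are the frame's x, y, z axes.
In Python, from station import r gives the robot as it stands.
- The arm moves only by the tool drive_tool, never from a script. Its argument "steps" is one flat list of numbers, 7 for each row, row after row: the turn, a rotation vector about the tool's x, y, z in rad, then the shift along the tool's x, y, z in m, then the opening, from 0 (shut) to 1 (fully open). A call has 1 to 10 rows; each row shifts and turns the commanded pose from where the row before left it, along the tool's axes as they then stand; what a row does not reach is not made up. A row lasts 1/12 s, in which the tool goes at most 41.7 mm and 7.16 degrees, less where a joint would pass 70% of its speed; a pose out of reach is approached as far as the arm can. A call is refused whole if a number of a shift passes 0.0417 or a number of a turn 0.125, either way. A call with a gripper value outside its range is refused whole. The fingers move at their own pace and stop on an object; the grip force is fixed at half the most. Time passes only in rows, so rows that do not move let the fingers close. It gives the time, the measured TCP pose, the force, the opening and the grip force at its end, in the units of the state.
- r.sense(): the state, without advancing time (a new reading comes with each control period).
- r.capture(name): name is "side" or "top"; returns the picture (384x512x3 uint8, blue, green, red); there is no depth.
- r.camera_params(name): a dict with "camera_matrix" (3x3 intrinsics, pixels), "extrinsics" (4x4, takes a point from world to camera coordinates). Camera axes: x right, y down, z forward; pixel columns grow to the right and rows downward; lengths in m; the calibration is good to about 2 mm. A picture is of the moment at which its call begins. camera_params takes no time and is no camera call.
- r.finish_job(): hands the job in; it is judged then, once.
The state is a dict: "time_s": time; "joints": joint angles; "joint_velocities": joint speeds; "effort": joint torques, N m; "tcp_pos": TCP position; "ee_rot": TCP orientation; "wrist_force": force on the tool from outside, world axes, zero at the start; "moment": the same for the moment, N m; "gripper_width": opening from 0.0 (shut) to 1.0 (fully open); "gripper_force": force on a finger pad.
Only numpy, scipy, OpenCV 4.12 (cv2) and the standard library are available. Lean on these libraries where they do the work, as an engineer would, in place of code of your own. Each camera call takes 0.05 s, during which the arm holds its last target. There are 200 camera calls.

## Working session

There is one attempt and no reset: what is moved stays moved. The work goes in short steps, Python scripts to look and compute and a tool call to move; the robot and the scene stay as the last step left them, time stands still between calls to the robot, and variables do not carry over. Pictures are saved under pics/ and viewed, at most 14 in all, crops included, and the job is handed in when it is done.

Besides the shell and the picture viewer there is one more tool, called after "Emit:" in YAML: its name, and indented under it one key for each argument. drive_tool: Moves the arm, as the interface text tells. Its arguments: {"type":"object","properties":{"steps":{"type":"array"}},"required":["steps"]}

```bash
mkdir -p pics
python3 - <<'E'
from station import r
import cv2
for n in("top","side"):
    cv2.imwrite(f"pics/{n}0.png",r.capture(n)); p=r.camera_params(n); print(p["camera_matrix"],p["extrinsics"])
s=r.sense();print(s["time_s"],s["tcp_pos"],s["ee_rot"],s["gripper_width"])
E
```

```text
[[423.50137769   0.         259.82430156]
 [  0.         423.50137769 185.98878586]
 [  0.           0.           1.        ]] [[-0.01813038 -0.9998251  -0.00458875 -0.02739269]
 [-0.98741347  0.01862615 -0.15705955  0.49731572]
 [ 0.15711755  0.00168345 -0.98757847  1.36907453]
 [ 0.          0.          0.          1.        ]]
[[404.58235997   0.         253.81330813]
 [  0.         404.58235997 190.83612697]
 [  0.           0.           1.        ]] [[ 0.65490772 -0.75570738 -0.00149295 -0.34106465]
 [-0.57667312 -0.49847512 -0.64727943  0.28064085]
 [ 0.48840965  0.42476924 -0.76225134  1.00117062]
 [ 0.          0.          0.          1.        ]]
0.1 [0.18503495 0.59646455 0.24058296] [[ 9.55035646e-01 -2.96490636e-01 -4.65525580e-04]
 [-2.96490980e-01 -9.55033793e-01 -1.88515514e-03]
 [ 1.14338188e-04  1.93841450e-03 -9.99998115e-01]] 1.0055231798219273
```

View pics/top0.png

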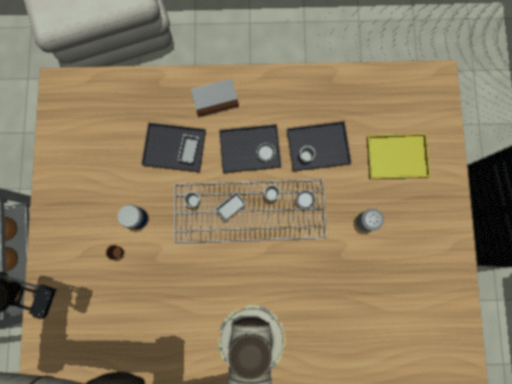

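View pics/side0.png

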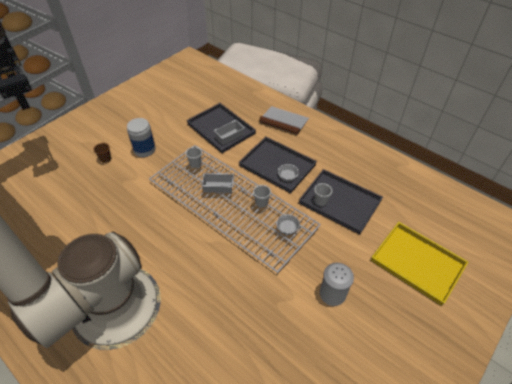

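```bash
cat > h.py <<'E'
from station import r
import numpy as np, cv2
def ray(n,uv,z):
    p=r.camera_params(n);K=np.array(p["camera_matrix"]);E=np.array(p["extrinsics"])
    R,t=E[:3,:3],E[:3,3]; c=-R.T@t; d=R.T@np.linalg.inv(K)@[uv[0],uv[1],1]
    return (c+d*(z-c[2])/d[2])
def proj(n,X):
    p=r.camera_params(n);E=np.array(p["extrinsics"]);q=np.array(p["camera_matrix"])@(E[:3,:3]@X+E[:3,3]);return q[:2]/q[2]
E
python3 - <<'E'
import cv2
a=cv2.imread("pics/top0.png")[115:247,135:355]
b=cv2.imread("pics/side0.png")[95:270,145:390]
cv2.imwrite("pics/t1.png",cv2.resize(a[:, :],(792,475),interpolation=cv2.INTER_CUBIC))  # 3.6x
cv2.imwrite("pics/s1.png",cv2.resize(b,(784,560),interpolation=cv2.INTER_CUBIC)) # 3.2x
E
```

```text
(no output)
```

View pics/t1.png

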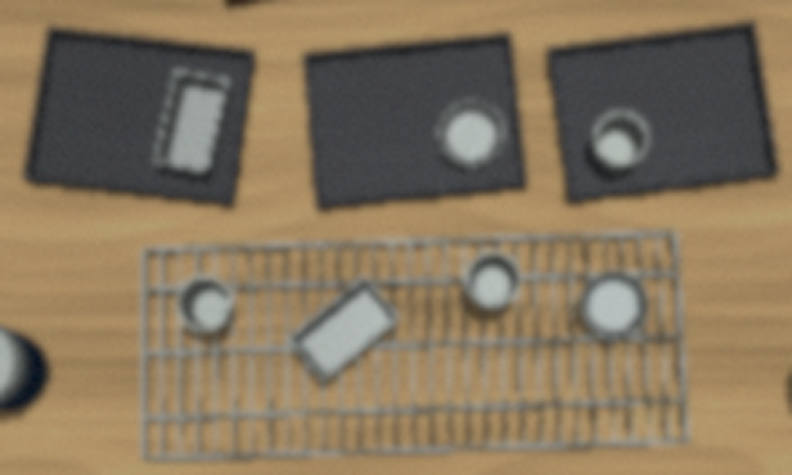

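View pics/s1.png

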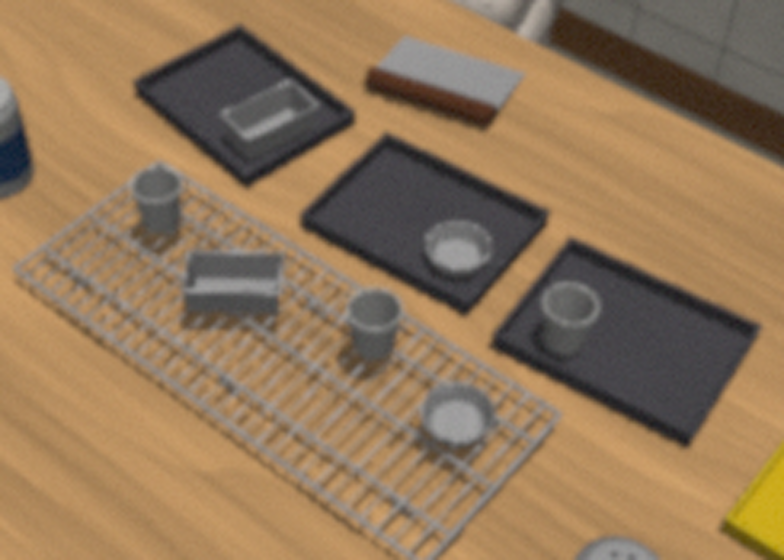

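The top crop shows the loaf tray on the left (y+), the tartlet tray in the middle and the dariole tray on the right. On the rack, in crop pixels, are a dariole (207,306), the loaf (344,332), a dariole (492,282) and the tartlet (613,304). The side crop shows the same layout.

Run:
```python
from h import *
np.set_printoptions(precision=4,suppress=True)
T=lambda p:((p[0]+.5)/3.6-.5+135,(p[1]+.5)/3.6-.5+115)
S=lambda p:((p[0]+.5)/3.2-.5+145,(p[1]+.5)/3.2-.5+95)
for n,t,s,z in [("darL",(207,306),(157,183),.07),("darR",(492,282),(374,310),.07),("tart",(613,304),(458,412),.04),("dar_tray",(621,138),(570,305),.053),("tart_tray",(471,134),(459,247),.023)]:
    print(n,ray("top",T(t),z)[:2],ray("side",S(s),z)[:2])
for n,z,c in [("loaf",.055,[(372,282),(397,318),(322,383),(291,340)]),("loaf_tr",.038,[(175,68),(230,74),(210,178),(155,168)]),
 ("Ltray",.02,[(50,29),(255,51),(236,207),(26,180)]),("Ttray",.02,[(306,56),(510,36),(524,187),(319,209)]),("Dtray",.02,[(548,48),(752,26),(776,175),(568,203)])]:
    P=np.array([ray("top",T(q),z)[:2] for q in c]); print(n,P.mean(0),"sides",np.linalg.norm(P-np.roll(P,-1,0),axis=1),"angs",[float(np.degrees(np.arctan2(*(P[(i+1)%4]-P[i])[::-1])).round(1)) for i in range(4)])
for c in [(190,255),(281,255),(284,290),(185,290)]: print("loafside",ray("side",S(c),.055)[:2])
```

```text
darL [0.4512 0.1833] [0.4544 0.188 ]
darR [ 0.4682 -0.0734] [ 0.4688 -0.0741]
tart [ 0.45   -0.1848] [ 0.448  -0.1865]
dar_tray [ 0.6029 -0.1963] [ 0.6003 -0.1953]
tart_tray [ 0.6167 -0.0579] [ 0.6148 -0.0596]
loaf [0.4283 0.0599] sides [0.0402 0.0895 0.0483 0.0902] angs [-146.2, 130.2, 35.3, -55.0]
loaf_tr [0.6299 0.2033] sides [0.0524 0.1015 0.0525 0.0978] angs [-97.5, 169.7, 78.4, -10.4]
Ltray [0.6409 0.2549] sides [0.1987 0.1528 0.2009 0.149 ] angs [-97.4, 173.4, 81.5, -7.4]
Ttray [ 0.6307 -0.0048] sides [0.1963 0.1481 0.1943 0.1497] angs [-85.3, -176.3, 95.2, 4.5]
Dtray [ 0.635  -0.2389] sides [0.1969 0.147  0.1983 0.1521] angs [-84.8, -174.0, 96.7, 5.5]
loafside [0.4176 0.1073]
loafside [0.4732 0.043 ]
loafside [0.4432 0.0114]
loafside [0.3841 0.0797]
```

Emit:
drive_tool:
  steps: [0,0,-0.1,0,0,0,1,0,0,-0.1,0,0,0,1,0,0,-0.1,0,0,0,1,0,0,0,0.019,0.0294,0,1,0,0,0,0.019,0.0294,0,1,0,0,0,0.019,0.0294,0,1,0,0,0,0.019,0.0294,0,1,0,0,0,0.019,0.0294,0,1,0,0,0,0.019,0.0294,0,1,0,0,0,0.019,0.0294,0,1]

```text
time_s: 0.93
tcp_pos: [0.3184, 0.3892, 0.2412]
ee_rot: [[1.0, -0.0, -0.0], [-0.0, -1.0, -0.001], [-0.0, 0.001, -1.0]]
wrist_force: [0.5, -0.6, -0.0]
gripper_width: 0.997
gripper_force: 0.0
```

Emit:
drive_tool:
  steps: [0,0,0,0.019,0.0294,0,1,0,0,0,0.019,0.0294,0,1,0,0,0,0.019,0.0294,0,1,0,0,0,0.019,0.0294,0,1,0,0,0,0.019,0.0294,0,1,0,0,0,0.019,0.0294,0,1,0,0,0,0.019,0.0294,0.02,1,0,0,0,0,0,0.04,1,0,0,0,0,0,0.02,1,0,0,0,0,0,0,1]

```text
time_s: 1.77
tcp_pos: [0.448, 0.1821, 0.1568]
ee_rot: [[1.0, -0.004, -0.009], [-0.004, -1.0, -0.006], [-0.009, 0.006, -1.0]]
wrist_force: [0.3, -1.1, 0.4]
gripper_width: 1.0
gripper_force: 0.0
```

Emit:
drive_tool:
  steps: [0,0,0,0.004,-0.003,0.03,1,0,0,0,0,0,0.03,1,0,0,0,0,0,0.02,1,0,0,0,0,0,0.015,1,0,0,0,0,0,0,1]

```text
time_s: 2.18
tcp_pos: [0.4537, 0.1877, 0.0648]
ee_rot: [[1.0, -0.0, -0.004], [-0.0, -1.0, -0.003], [-0.004, 0.003, -1.0]]
wrist_force: [0.2, -0.4, -0.2]
gripper_width: 1.001
gripper_force: 0.0
```

Emit:
drive_tool:
  steps: [0,0,0,0,0,0,0.4,0,0,0,0,0,0,0.4,0,0,0,0,0,0,0.4,0,0,0,0,0,0,0.4,0,0,0,0,0,0,0.4,0,0,0,0,0,0,0.4]

```text
time_s: 2.68
tcp_pos: [0.4551, 0.1883, 0.0672]
ee_rot: [[1.0, -0.001, 0.001], [-0.001, -1.0, 0.001], [0.001, -0.001, -1.0]]
wrist_force: [0.6, 0.4, 0.4]
gripper_width: 0.628
gripper_force: 0.0
```

Emit:
drive_tool:
  steps: [0,0,0,-0.002,0.002,0.007,0.6,0,0,0,0,0,0,0.3,0,0,0,0,0,0,0.3,0,0,0,0,0,0,0.3,0,0,0,0,0,0,0.3]

```text
time_s: 3.1
tcp_pos: [0.4528, 0.1861, 0.0594]
ee_rot: [[1.0, -0.001, -0.0], [-0.001, -1.0, -0.0], [-0.0, 0.0, -1.0]]
wrist_force: [-0.8, -0.1, 1.1]
gripper_width: 0.529
gripper_force: 30.2
```

Emit:
drive_tool:
  steps: [0,0,0,0,0,-0.01,0.3,0,0,0,0,0,-0.03,0.3,0,0,0,0,0,-0.035,0.3,0,0,0,0,0,-0.035,0.3,0,0,0,0,0,-0.02,0.3]

```text
time_s: 3.52
tcp_pos: [0.4542, 0.1869, 0.1935]
ee_rot: [[1.0, -0.0, 0.005], [-0.0, -1.0, 0.003], [0.005, -0.003, -1.0]]
wrist_force: [0.6, 0.4, -0.4]
gripper_width: 0.529
gripper_force: 30.2
```

Run:
```python
from h import *
p=proj("side",r.sense()["tcp_pos"]);b=r.capture("side");x,y=map(int,p);print(p)
cv2.imwrite("pics/s2.png",cv2.resize(b[max(0,y-60):y+75,max(0,x-80):x+100],None,fx=4,fy=4,interpolation=2))
```

```text
[188.94960093 120.88464232]
```

View pics/s2.png

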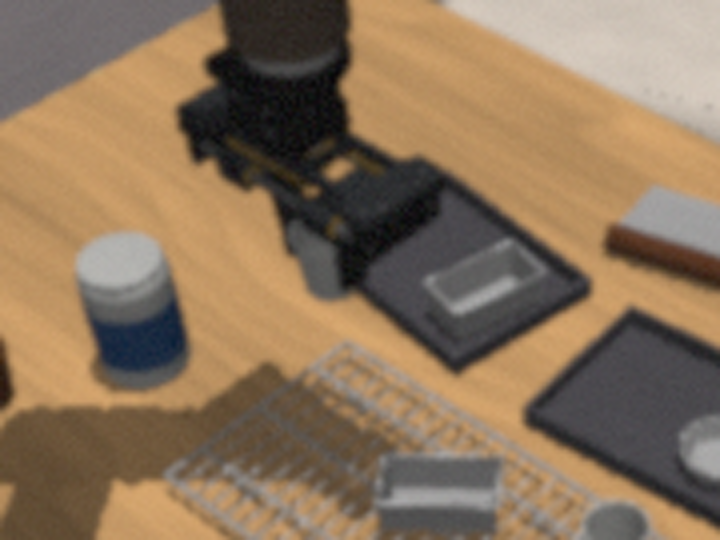

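The dariole is held upright in the gripper and the wrist is clear. Next I carry it to the dariole tray.

Emit:
drive_tool:
  steps: [0,0,0,0.015,0.031,0,0.3,0,0,0,0.015,0.031,0,0.3,0,0,0,0.015,0.031,0,0.3,0,0,0,0.015,0.031,0,0.3,0,0,0,0.015,0.031,0,0.3,0,0,0,0.015,0.031,0,0.3,0,0,0,0.015,0.031,0,0.3,0,0,0,0.015,0.031,0,0.3,0,0,0,0.015,0.031,0,0.3,0,0,0,0.015,0.031,0,0.3]

```text
time_s: 4.4
tcp_pos: [0.6028, -0.1257, 0.189]
ee_rot: [[1.0, -0.001, -0.001], [-0.001, -1.0, 0.0], [-0.001, -0.0, -1.0]]
wrist_force: [1.6, 0.8, -0.2]
gripper_width: 0.528
gripper_force: 30.2
```

Emit:
drive_tool:
  steps: [0,0,0,0.015,0.031,0,0.3,0,0,0,0.015,0.031,0,0.3,0,0,0,0.015,0.031,0,0.3,0,0,0,0.014,0.028,0,0.3,0,0,0,0,0,0.03,0.3,0,0,0,0,0,0.03,0.3,0,0,0,0,0,0.02,0.3,0,0,0,0,0,0,0.3,0,0,0,0,0,0,0.3]

```text
time_s: 5.15
tcp_pos: [0.6608, -0.2451, 0.108]
ee_rot: [[1.0, -0.001, -0.003], [-0.001, -1.0, 0.0], [-0.003, -0.0, -1.0]]
wrist_force: [0.7, -0.8, 0.6]
gripper_width: 0.528
gripper_force: 30.2
```

Emit:
drive_tool:
  steps: [0,0,0,0.002,0,0.03,0.3,0,0,0,0,0,0.02,0.3,0,0,0,0,0,0.008,0.3,0,0,0,0,0,0.003,0.3,0,0,0,0,0,0,0.3,0,0,0,0,0,0,0.3,0,0,0,0,0,0,0.3]

```text
time_s: 5.73
tcp_pos: [0.6648, -0.2453, 0.0508]
ee_rot: [[1.0, -0.0, 0.004], [-0.0, -1.0, -0.001], [0.004, 0.001, -1.0]]
wrist_force: [-0.0, 0.1, -1.2]
gripper_width: 0.53
gripper_force: 30.2
```

Emit:
drive_tool:
  steps: [0,0,0,0,0,0.003,0.3,0,0,0,0,0,0.002,0.3,0,0,0,0,0,0.0015,0.3,0,0,0,0,0,0,0.3,0,0,0,0,0,0,0.3,0,0,0,0,0,0,0.3]

```text
time_s: 6.23
tcp_pos: [0.6635, -0.2451, 0.042]
ee_rot: [[1.0, -0.001, -0.0], [-0.001, -1.0, -0.0], [-0.0, 0.0, -1.0]]
wrist_force: [-0.2, -0.1, -0.1]
gripper_width: 0.528
gripper_force: 30.2
```

Emit:
drive_tool:
  steps: [0,0,0,0,0,0.001,0.3,0,0,0,0,0,0.0,0.3,0,0,0,0,0,0,0.3,0,0,0,0,0,0,0.3]

```text
time_s: 6.57
tcp_pos: [0.6638, -0.2451, 0.0419]
ee_rot: [[1.0, -0.001, 0.001], [-0.001, -1.0, -0.0], [0.001, 0.0, -1.0]]
wrist_force: [-1.0, 1.4, 4.9]
gripper_width: 0.526
gripper_force: 30.0
```

Emit:
drive_tool:
  steps: [0,0,0,0,0,0,0.7,0,0,0,0,0,0,0.7,0,0,0,0,0,0,0.7,0,0,0,0,0,0,0.7,0,0,0,0,0,-0.02,0.7,0,0,0,0,0,-0.03,0.7,0,0,0,0,0,-0.04,0.7,0,0,0,0,0,-0.04,0.7,0,0,0,0,0,-0.02,0.7,0,0,0,0,0,0,1]

```text
time_s: 7.4
tcp_pos: [0.6664, -0.2461, 0.1983]
ee_rot: [[1.0, -0.0, 0.012], [-0.0, -1.0, -0.004], [0.012, 0.004, -1.0]]
wrist_force: [0.6, -0.6, 0.9]
gripper_width: 0.73
gripper_force: 0.0
```

Emit:
drive_tool:
  steps: [0,0,0,-0.028,-0.0245,0,1,0,0,0,-0.028,-0.0245,0,1,0,0,0,-0.028,-0.0245,0,1,0,0,0,-0.028,-0.0245,0,1,0,0,0,-0.028,-0.0245,0,1,0,0,0,-0.028,-0.0245,0,1,0,0,0,-0.028,-0.0245,0,1,0,0,0,0,0,0.03,1,0,0,0,0,0,0.02,1,0,0,0,0,0,0,1]

```text
time_s: 8.23
tcp_pos: [0.464, -0.0732, 0.1375]
ee_rot: [[1.0, -0.001, -0.008], [-0.001, -1.0, -0.0], [-0.008, 0.0, -1.0]]
wrist_force: [-0.2, -0.4, 0.5]
gripper_width: 1.001
gripper_force: 0.0
```

Emit:
drive_tool:
  steps: [0,0,0,0,0,0,1,0,0,0,0,0,0,1,0,0,0,0,0,0,1]

```text
time_s: 8.48
tcp_pos: [0.4687, -0.0736, 0.142]
ee_rot: [[1.0, -0.001, 0.002], [-0.001, -1.0, 0.0], [0.002, -0.0, -1.0]]
wrist_force: [0.2, -0.5, -0.2]
gripper_width: 0.997
gripper_force: 0.0
```

Settled at the target. I descend 82 mm and grip.

Emit:
drive_tool:
  steps: [0,0,0,0,0,0.03,1,0,0,0,0,0,0.03,1,0,0,0,0,0,0.014,1,0,0,0,0,0,0.006,1,0,0,0,0,0,0,1,0,0,0,0,0,0,0.7,0,0,0,0,0,0,0.7,0,0,0,0,0,0,0.7,0,0,0,0,0,0,0.7]

```text
time_s: 9.23
tcp_pos: [0.4683, -0.0733, 0.0621]
ee_rot: [[1.0, -0.001, 0.002], [-0.001, -1.0, 0.0], [0.002, -0.0, -1.0]]
wrist_force: [0.3, 0.1, 0.4]
gripper_width: 0.785
gripper_force: 0.0
```

Emit:
drive_tool:
  steps: [0,0,0,0,0,0,0.3,0,0,0,0,0,0,0.3,0,0,0,0,0,0,0.3,0,0,0,0,0,0,0.3,0,0,0,0,0,0,0.3]

```text
time_s: 9.65
tcp_pos: [0.4678, -0.0734, 0.0613]
ee_rot: [[1.0, -0.001, 0.0], [-0.001, -1.0, -0.0], [0.0, 0.0, -1.0]]
wrist_force: [-0.6, -0.3, 2.7]
gripper_width: 0.539
gripper_force: 29.7
```

Emit:
drive_tool:
  steps: [0,0,0,0,0,-0.015,0.3,0,0,0,0,0,-0.035,0.3,0,0,0,0,0,-0.04,0.3,0,0,0,0.0206,0.0311,-0.02,0.3,0,0,0,0.0206,0.0311,-0.01,0.3,0,0,0,0.0206,0.0311,0,0.3,0,0,0,0.0206,0.0311,0,0.3,0,0,0,0.0206,0.0311,0,0.3,0,0,0,0.0206,0.0311,0,0.3,0,0,0,0.0206,0.0311,0,0.3]

```text
time_s: 10.48
tcp_pos: [0.6118, -0.2922, 0.1801]
ee_rot: [[1.0, -0.001, -0.001], [-0.001, -1.0, 0.001], [-0.001, -0.001, -1.0]]
wrist_force: [-0.3, 0.6, -0.2]
gripper_width: 0.537
gripper_force: 29.8
```

Emit:
drive_tool:
  steps: [0,0,0,0,0,0,0.3,0,0,0,0,0,0.03,0.3,0,0,0,0,0,0.03,0.3,0,0,0,0,0,0.02,0.3,0,0,0,0,0,0.01,0.3,0,0,0,0,0,0,0.3,0,0,0,0,0,0,0.3,0,0,0,0,0,0,0.3]

```text
time_s: 11.15
tcp_pos: [0.6125, -0.291, 0.0926]
ee_rot: [[1.0, -0.0, 0.003], [-0.0, -1.0, -0.001], [0.003, 0.001, -1.0]]
wrist_force: [0.7, 0.6, 0.1]
gripper_width: 0.539
gripper_force: 29.8
```

Emit:
drive_tool:
  steps: [0,0,0,0,0,0.022,0.3,0,0,0,0,0,0.014,0.3,0,0,0,0,0,0.007,0.3,0,0,0,0,0,0.003,0.3,0,0,0,0,0,0,0.3,0,0,0,0,0,0,0.3,0,0,0,0,0,0,0.3,0,0,0,0,0,0,0.3]

```text
time_s: 11.82
tcp_pos: [0.612, -0.2909, 0.0459]
ee_rot: [[1.0, -0.001, 0.002], [-0.001, -1.0, -0.001], [0.002, 0.001, -1.0]]
wrist_force: [-0.5, -0.4, -1.1]
gripper_width: 0.538
gripper_force: 29.8
```

Emit:
drive_tool:
  steps: [0,0,0,0,0,0.001,0.3,0,0,0,0,0,0.001,0.3,0,0,0,0,0,0,0.3,0,0,0,0,0,0,0.3,0,0,0,0,0,0,0.3]

```text
time_s: 12.23
tcp_pos: [0.612, -0.291, 0.0443]
ee_rot: [[1.0, -0.0, 0.002], [-0.0, -1.0, -0.001], [0.002, 0.001, -1.0]]
wrist_force: [-0.7, 0.4, 5.8]
gripper_width: 0.538
gripper_force: 29.5
```

Emit:
drive_tool:
  steps: [0,0,0,0,0,0,0.7,0,0,0,0,0,0,0.7,0,0,0,0,0,0,0.7,0,0,0,0,0,0,0.7,0,0,0,0,0,-0.02,0.7,0,0,0,0,0,-0.03,0.7,0,0,0,0,0,-0.04,0.7,0,0,0,0,0,-0.03,0.7,0,0,0,0,0,0,0.7,0,0,0,0,0,0,1]

```text
time_s: 13.07
tcp_pos: [0.6124, -0.291, 0.1653]
ee_rot: [[1.0, -0.001, 0.005], [-0.001, -1.0, -0.001], [0.005, 0.001, -1.0]]
wrist_force: [-0.0, 0.3, -1.1]
gripper_width: 0.727
gripper_force: 0.0
```

Run:
```python
from h import *
s=r.sense();print(s["joints"],s["tcp_pos"]);print(ray("top",(371,218),.09))
b=r.capture("side");cv2.imwrite("pics/s3.png",cv2.resize(b[110:290,240:440],None,fx=3.2,fy=3.2,interpolation=2))
```

```text
[-1.17805692e+01  3.01836807e+01  2.46904590e+00 -1.65145322e-03
 -6.19910863e+01  1.01735942e+02] [ 0.61239758 -0.29095066  0.16528171]
[ 0.37953778 -0.38630846  0.09      ]
```

View pics/s3.png

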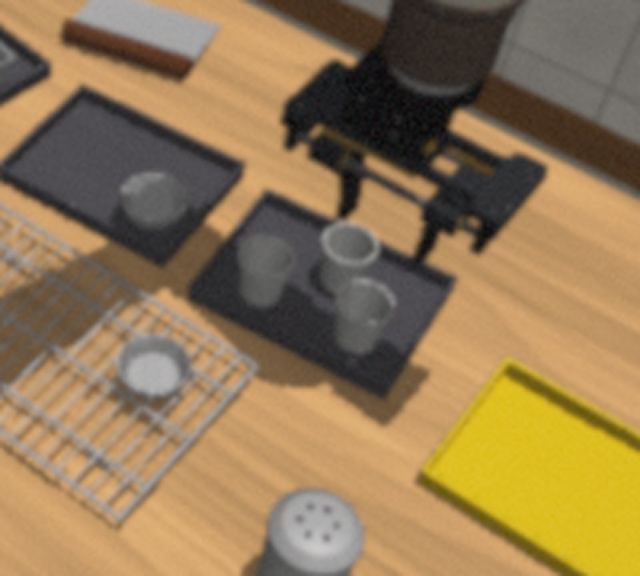

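All three darioles stand upright in the dariole tray, undisturbed, and the salt shaker is well clear of the tartlet. Next I go to the tartlet and turn the gripper 90°.

Emit:
drive_tool:
  steps: [0,0,0,-0.0326,-0.0211,0,1,0,0,0,-0.0326,-0.0211,0,1,0,0,0,-0.0326,-0.0211,0,1,0,0,0,-0.0326,-0.0211,0,1,0,0,0,-0.0326,-0.0211,0,1,0,0,0.1208,0,0,0,1,0,0,0.1208,0,0,0,1,0,0,0.1208,0,0,0,1,0,0,0.1208,0,0,0,1,0,0,0.1208,0,0,0,1]

```text
time_s: 13.95
tcp_pos: [0.4471, -0.1848, 0.1611]
ee_rot: [[0.819, -0.574, -0.004], [-0.574, -0.819, 0.001], [-0.003, 0.002, -1.0]]
wrist_force: [-0.0, 0.0, -1.1]
gripper_width: 0.999
gripper_force: 0.0
```

Emit:
drive_tool:
  steps: [0,0,0.1208,0,0,0,1,0,0,0.1208,0,0,0.01,1,0,0,0.1208,0,0,0.01,1,0,0,0.1208,0,0,0.01,1,0,0,0.1208,0,0,0.01,1,0,0,0.1208,0,0,0.01,1,0,0,0.1208,0,0,0.01,1,0,0,0.1208,0,0,0,1,0,0,0,0,0,0,1,0,0,0,0,0,0,1]

```text
time_s: 14.78
tcp_pos: [0.4476, -0.1851, 0.1016]
ee_rot: [[0.003, -1.0, -0.003], [-1.0, -0.003, 0.0], [-0.0, 0.003, -1.0]]
wrist_force: [-0.1, -0.8, 0.8]
gripper_width: 1.0
gripper_force: 0.0
```

Emit:
drive_tool:
  steps: [0,0,0,0,-0.001,0.025,1,0,0,0,0,0,0.02,1,0,0,0,0,0,0.01,1,0,0,0,0,0,0.004,1,0,0,0,0,0,0,1,0,0,0,0,0,0,1,0,0,0,0,0,0,1]

```text
time_s: 15.37
tcp_pos: [0.4501, -0.1852, 0.0446]
ee_rot: [[0.001, -1.0, 0.002], [-1.0, -0.001, -0.0], [0.0, -0.002, -1.0]]
wrist_force: [-0.4, 0.1, -0.1]
gripper_width: 1.004
gripper_force: 0.0
```

Emit:
drive_tool:
  steps: [0,0,0,0,0,0,0.5,0,0,0,0,0,0,0.5,0,0,0,0,0,0,0.5,0,0,0,0,0,0,0.5,0,0,0,0,0,0,0.5,0,0,0,0,0,0,0.5]

```text
time_s: 15.87
tcp_pos: [0.4496, -0.1851, 0.044]
ee_rot: [[-0.0, -1.0, 0.0], [-1.0, 0.0, -0.0], [0.0, -0.0, -1.0]]
wrist_force: [0.5, 1.1, 2.9]
gripper_width: 0.705
gripper_force: 30.0
```

Emit:
drive_tool:
  steps: [0,0,0,0,0,-0.01,0.5,0,0,0,0,0,-0.03,0.5,0,0,0,0,0,-0.03,0.5,0,0,0,0,0,-0.02,0.5,0,0,0,-0.0281,-0.023,0,0.5,0,0,0,-0.0281,-0.023,0,0.5,0,0,0,-0.0281,-0.023,0,0.5,0,0,0,-0.0281,-0.023,0,0.5,0,0,0,-0.0281,-0.023,0,0.5,0,0,0,-0.0281,-0.023,0,0.5]

```text
time_s: 16.7
tcp_pos: [0.5881, -0.015, 0.1336]
ee_rot: [[-0.0, -1.0, -0.0], [-1.0, 0.0, 0.0], [-0.0, 0.0, -1.0]]
wrist_force: [1.2, -0.9, -0.8]
gripper_width: 0.705
gripper_force: 30.0
```

Emit:
drive_tool:
  steps: [0,0,0,-0.0281,-0.023,0,0.5,0,0,0,-0.0281,-0.023,0,0.5,0,0,0,0,0,0.02,0.5,0,0,0,0,0,0.03,0.5,0,0,0,0,0,0.02,0.5,0,0,0,0,0,0.01,0.5,0,0,0,0,0,0,0.5,0,0,0,0,0,0,0.5,0,0,0,0,0,0,0.5]

```text
time_s: 17.45
tcp_pos: [0.6346, 0.0397, 0.0553]
ee_rot: [[-0.0, -1.0, 0.003], [-1.0, 0.0, 0.0], [-0.0, -0.003, -1.0]]
wrist_force: [0.9, 0.5, 0.6]
gripper_width: 0.705
gripper_force: 30.0
```

Emit:
drive_tool:
  steps: [0,0,0,0,0,0.012,0.5,0,0,0,0,0,0.008,0.5,0,0,0,0,0,0.004,0.5,0,0,0,0,0,0.002,0.5,0,0,0,0,0,0,0.5,0,0,0,0,0,0,0.5,0,0,0,0,0,0,0.5,0,0,0,0,0,0,0.5]

```text
time_s: 18.12
tcp_pos: [0.6337, 0.0397, 0.0279]
ee_rot: [[-0.0, -1.0, 0.0], [-1.0, 0.0, 0.0], [-0.0, -0.0, -1.0]]
wrist_force: [0.8, -0.1, -0.0]
gripper_width: 0.702
gripper_force: 30.0
```

Emit:
drive_tool:
  steps: [0,0,0,0,0,0.001,0.5,0,0,0,0,0,0.0005,0.5,0,0,0,0,0,0,0.5,0,0,0,0,0,0,0.5,0,0,0,0,0,0,0.5]

```text
time_s: 18.53
tcp_pos: [0.6338, 0.0397, 0.027]
ee_rot: [[-0.0, -1.0, 0.001], [-1.0, 0.0, 0.0], [-0.0, -0.001, -1.0]]
wrist_force: [-2.1, 0.2, 5.3]
gripper_width: 0.703
gripper_force: 30.0
```

Emit:
drive_tool:
  steps: [0,0,0,0,0,0,0.9,0,0,0,0,0,0,0.9,0,0,0,0,0,0,0.9,0,0,0,0,0,0,0.9,0,0,0,0,0,-0.02,0.9,0,0,0,0,0,-0.03,0.9,0,0,0,0,0,-0.04,0.9,0,0,0,0,0,-0.03,0.9,0,0,0,0,0,0,1]

```text
time_s: 19.28
tcp_pos: [0.6377, 0.0402, 0.1539]
ee_rot: [[0.001, -1.0, 0.014], [-1.0, -0.001, 0.002], [-0.002, -0.014, -1.0]]
wrist_force: [1.3, 0.1, -0.0]
gripper_width: 0.924
gripper_force: 0.0
```

Emit:
drive_tool:
  steps: [0,0,0,-0.0033,0.0342,0,1,0,0,0,-0.0033,0.0342,0,1,0,0,0,-0.0033,0.0342,0,1,0,0,0,-0.0033,0.0342,0,1,0,0,0,-0.0033,0.0342,0,1,0,0,0,-0.0033,0.0342,0,1,0,0,-0.1135,0,0,0,1,0,0,-0.1135,0,0,0,1,0,0,-0.1135,0,0,0,1,0,0,-0.1135,0,0,0,1]

```text
time_s: 20.12
tcp_pos: [0.428, 0.0596, 0.1461]
ee_rot: [[0.444, -0.896, 0.0], [-0.896, -0.444, 0.0], [-0.0, -0.0, -1.0]]
wrist_force: [-0.2, 0.2, 0.0]
gripper_width: 0.999
gripper_force: 0.0
```

Emit:
drive_tool:
  steps: [0,0,-0.1135,0,0,0,1,0,0,-0.1135,0,0,0,1,0,0,0,0,0,0.02,1,0,0,0,0,0,0.01,1,0,0,0,0,0,0,1,0,0,0,0,0,0,1]

```text
time_s: 20.62
tcp_pos: [0.428, 0.0593, 0.1158]
ee_rot: [[0.629, -0.777, -0.001], [-0.777, -0.629, -0.001], [-0.0, 0.002, -1.0]]
wrist_force: [1.2, 0.2, 0.4]
gripper_width: 1.0
gripper_force: 0.0
```

Emit:
drive_tool:
  steps: [0,0,0,0,0,0.03,1,0,0,0,0,0,0.022,1,0,0,0,0,0,0.01,1,0,0,0,0,0,0.003,1,0,0,0,0,0,0,1,0,0,0,0,0,0,0.7,0,0,0,0,0,0,0.7,0,0,0,0,0,0,0.7,0,0,0,0,0,0,0.7]

```text
time_s: 21.37
tcp_pos: [0.4288, 0.0598, 0.052]
ee_rot: [[0.629, -0.777, 0.002], [-0.777, -0.629, 0.001], [0.0, -0.002, -1.0]]
wrist_force: [-1.3, 0.7, -0.0]
gripper_width: 0.782
gripper_force: 0.0
```

Emit:
drive_tool:
  steps: [0,0,0,0,0,0,0.4,0,0,0,0,0,0,0.4,0,0,0,0,0,0,0.4,0,0,0,0,0,0,0.4,0,0,0,0,0,0,0.4]

```text
time_s: 21.78
tcp_pos: [0.4287, 0.0597, 0.0516]
ee_rot: [[0.629, -0.777, 0.001], [-0.777, -0.629, 0.0], [0.0, -0.001, -1.0]]
wrist_force: [-0.5, 0.7, 3.1]
gripper_width: 0.584
gripper_force: 30.0
```

Emit:
drive_tool:
  steps: [0,0,0,0,0,-0.01,0.4,0,0,0,0,0,-0.03,0.4,0,0,0,0,0,-0.03,0.4,0,0,-0.1085,0,0,-0.02,0.4,0,0,-0.1085,0,0,0,0.4,0,0,-0.1085,0,0,0,0.4,0,0,-0.1085,0,0,0,0.4,0,0,-0.1085,0,0,0,0.4,0,0,-0.1085,0,0,0,0.4,0,0,-0.1085,0,0,0,0.4]

```text
time_s: 22.62
tcp_pos: [0.4276, 0.0592, 0.1408]
ee_rot: [[0.992, -0.125, -0.001], [-0.125, -0.992, -0.0], [-0.001, 0.001, -1.0]]
wrist_force: [1.1, 0.2, -0.8]
gripper_width: 0.584
gripper_force: 30.0
```

Emit:
drive_tool:
  steps: [0,0,0,0.0206,-0.029,0,0.4,0,0,0,0.0206,-0.029,0,0.4,0,0,0,0.0206,-0.029,0,0.4,0,0,0,0.0206,-0.029,0,0.4,0,0,0,0.0206,-0.029,0,0.4,0,0,0,0.0206,-0.029,0,0.4,0,0,0,0.0206,-0.029,0,0.4,0,0,0,0.0206,-0.029,0,0.4,0,0,0,0.0206,-0.029,0,0.4,0,0,0,0,0,0,0.4]

```text
time_s: 23.45
tcp_pos: [0.6492, 0.2981, 0.1384]
ee_rot: [[0.992, -0.128, 0.001], [-0.128, -0.992, 0.0], [0.001, -0.0, -1.0]]
wrist_force: [0.8, -0.0, -1.3]
gripper_width: 0.585
gripper_force: 30.0
```

Emit:
drive_tool:
  steps: [0,0,0,0,0,0.03,0.4,0,0,0,0,0,0.03,0.4,0,0,0,0,0,0.015,0.4,0,0,0,0,0,0.005,0.4,0,0,0,0,0,0,0.4,0,0,0,0,0,0,0.4,0,0,0,0,0,0,0.4]

```text
time_s: 24.03
tcp_pos: [0.6471, 0.2946, 0.0631]
ee_rot: [[0.992, -0.13, 0.003], [-0.13, -0.992, 0.002], [0.003, -0.002, -1.0]]
wrist_force: [-0.2, -0.2, -1.1]
gripper_width: 0.582
gripper_force: 30.0
```

Run:
```python
from h import *
b=r.capture("side");cv2.imwrite("pics/s4.png",cv2.resize(b[20:230,130:350],None,fx=2.8,fy=2.8,interpolation=2))
```

```text
(no output)
```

View pics/s4.png

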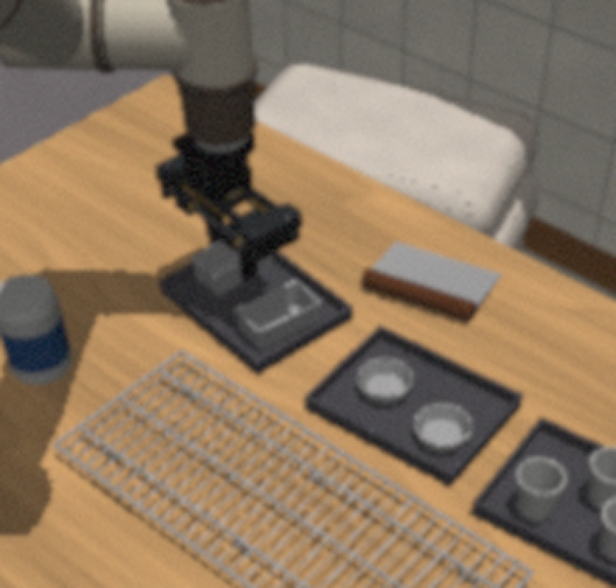

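The loaf hangs level over the free end of its tray, and both tartlets stand in theirs. I lower it.

Emit:
drive_tool:
  steps: [0,0,0,0,0,0.012,0.4,0,0,0,0,0,0.008,0.4,0,0,0,0,0,0.004,0.4,0,0,0,0,0,0.002,0.4,0,0,0,0,0,0,0.4,0,0,0,0,0,0,0.4,0,0,0,0,0,0,0.4,0,0,0,0,0,0,0.4]

```text
time_s: 24.75
tcp_pos: [0.6462, 0.2942, 0.0351]
ee_rot: [[0.991, -0.13, 0.0], [-0.13, -0.991, 0.0], [0.0, -0.0, -1.0]]
wrist_force: [1.2, -0.5, -1.2]
gripper_width: 0.583
gripper_force: 30.0
```

Emit:
drive_tool:
  steps: [0,0,0,0,0,0.001,0.4,0,0,0,0,0,0.0005,0.4,0,0,0,0,0,0,0.4,0,0,0,0,0,0,0.4,0,0,0,0,0,0,0.4]

```text
time_s: 25.17
tcp_pos: [0.6464, 0.2942, 0.0346]
ee_rot: [[0.991, -0.13, 0.001], [-0.13, -0.991, 0.0], [0.001, -0.0, -1.0]]
wrist_force: [-2.3, -0.8, 5.7]
gripper_width: 0.586
gripper_force: 30.0
```

Contact at 5.7 N. I release, lift clear and back away.

Emit:
drive_tool:
  steps: [0,0,0,0,0,0,0.76,0,0,0,0,0,0,0.76,0,0,0,0,0,0,0.76,0,0,0,0,0,0,0.76,0,0,0,0,0,-0.02,0.76,0,0,0,0,0,-0.03,0.76,0,0,0,0,0,-0.04,0.76,0,0,0,0,0,-0.04,0.76,0,0,0,0,0,-0.04,0.76,0,0,0,0,0,-0.02,0.76]

```text
time_s: 26.0
tcp_pos: [0.648, 0.2948, 0.2301]
ee_rot: [[0.992, -0.13, 0.008], [-0.13, -0.992, 0.004], [0.008, -0.005, -1.0]]
wrist_force: [0.4, 0.6, -0.2]
gripper_width: 0.758
gripper_force: 0.0
```

Emit:
drive_tool:
  steps: [0,0,0,-0.015,-0.035,0,0.76,0,0,0,-0.015,-0.035,0,0.76,0,0,0,-0.015,-0.035,0,0.76,0,0,0,-0.015,-0.035,0,0.76,0,0,0,-0.015,-0.035,0,0.76,0,0,0,-0.015,-0.035,0,0.76,0,0,0,-0.01,-0.03,0,0.76,0,0,0,0,0,0,0.76,0,0,0,0,0,0,0.76,0,0,0,0,0,0,0.76]

```text
time_s: 26.83
tcp_pos: [0.5782, 0.5448, 0.2229]
ee_rot: [[0.991, -0.13, -0.001], [-0.13, -0.991, -0.001], [-0.001, 0.001, -1.0]]
wrist_force: [0.9, -0.1, 0.1]
gripper_width: 0.761
gripper_force: 0.0
```

Run:
```python
from h import *
cv2.imwrite("pics/t5.png",cv2.resize(r.capture("top")[115:247,135:355],None,fx=3.6,fy=3.6,interpolation=2))
cv2.imwrite("pics/s5.png",cv2.resize(r.capture("side")[95:270,145:390],None,fx=3.2,fy=3.2,interpolation=2))
```

```text
(no output)
```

View pics/t5.png

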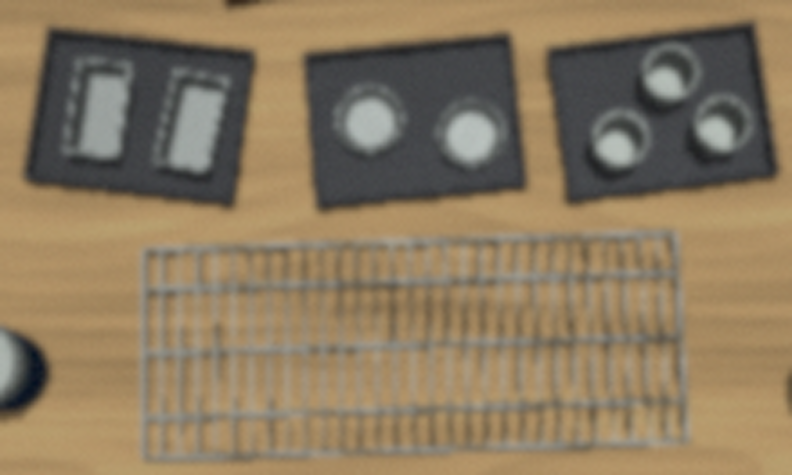

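View pics/s5.png

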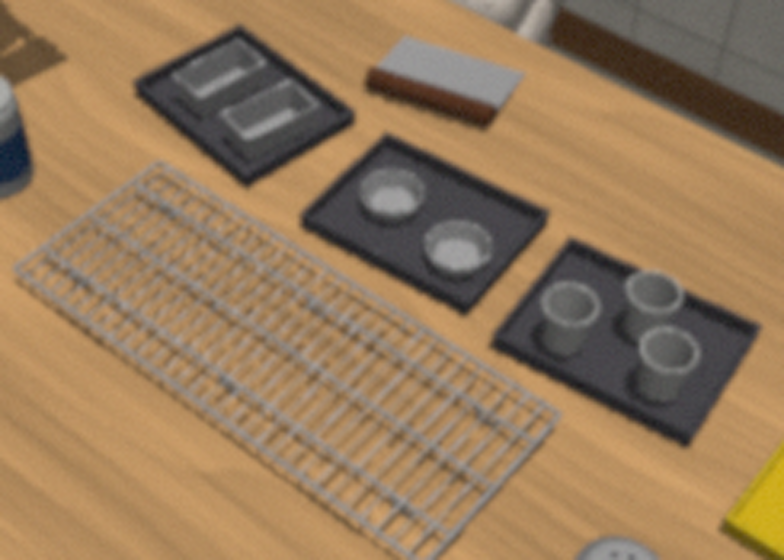

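The rack is empty and every mould stands flat on its own tray. The moulds that were there first are unmoved: loaf (190,125), tartlet (471,134), dariole (621,138) in top-crop pixels.

```bash
python3 -c "
from station import r
print(r.finish_job())"
```

```text
the job is handed in; nothing more can be done
None
```

All four moulds stand mouth up on their matching trays, the moulds already there look unmoved in the final pictures, and the job was handed in at about 27 s of the 104 s allowed.

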